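Clip the lamp relay onto the rail of the storeroom's lighting board

ROBOT

A 6-joint arm with a two-finger parallel gripper is mounted at the origin on the work surface. World frame = base frame: x ahead of the robot, y to its left, z up, the work surface at z = 0. Lengths are in m, angles in rad, forces in N, time in s.
With the tool pointing down it reaches from about 0.35 to 0.775 m from the base axis. Payload 5.5 kg.
Tool frame: the origin (TCP) lies on the centre line of the jaws, within the pads' length; the fingertips stand 8 mm ahead of it and the grasp point (between the pads) lies 11 mm behind it; z points along the fingers, y is the direction in which the jaws open and shut (so a half turn about z gives the same grasp; the last joint's range is limited). The gripper opens to 85 mm and grips with 20 to 120 N. Pads are 22 mm wide; open, the fingers measure 114 mm over their backs; the gripper's body (76 mm by 85 mm) begins 54 mm behind the grasp point. The pads swing forward as they close: fully open they stand 13 mm farther back than shut.
Start: joints at [1.09, 0.313, 0.046, 1.304, 0, 1.431], TCP at [0.192, 0.542, 0.239] pointing down, gripper open.
Joint ranges: [-2.76, 2.76], [-0.86, 1.69], [-1.03, 1.26], [-2.2, 2.34], [-1.47, 1.5], [-3.14, 3.14]. Speed limits (rad/s): [2.57, 2.57, 3.14, 3.14, 3.14, 3.14].

INTERFACE

Orientations are given as a unit quaternion [w, x, y, z].
In Python, from workcell import env gives the robot as it stands. The module is installed in compiled form; this text tells all that it offers.
- The arm moves only by the tool play_rows, never from a script. Its argument "steps" is a list of rows, each an object with "claw": the closure in counts, from 0 (fully open) to 255 (shut); "dp": the shift along the tool's x, y, z in m, a list of three; "angular": the turn, a rotation vector about the tool's x, y, z in degrees, a list of three. In form: [{"claw": claw, "dp": [dx, dy, dz], "angular": [wx, wy, wz]}, ...]. A call has exactly 8 rows; each row shifts and turns the commanded pose from where the row before left it, along the tool's axes as they then stand; what a row does not reach is not made up. A row lasts 1/12 s, in which the tool goes at most 41.7 mm and 7.16 degrees, less where a joint would pass 70% of its speed; a pose out of reach is approached as far as the arm can. A call is refused whole if a number of a shift passes 0.0417 or a number of a turn 7.16, either way. A call with a gripper value outside its range is refused whole. The fingers move at their own pace and stop on an object; "force" is the grip in N (left out, the last holds). Time passes only in rows, so rows that do not move let the fingers close, or fill a call up. It gives the time, the measured TCP pose, the force and the opening at its end, in the units of the state.
- env.get_state(): the state, without advancing time (a new reading comes with each control period).
- env.read_camera(name): name is "scene" or "top" or "wrist"; returns (picture, depth): 480x640x3 uint8, red, green, blue; 480x640 float32, m along the optical axis (not along the pixel's ray), 0 where there is no reading.
- env.calibration(name): a dict with "fx", "fy", "cx", "cy" (pixels), "world_from_camera" (4x4, takes a point from camera to world coordinates); the wrist camera has in their place "hand_eye" (4x4, takes a point from camera to tool coordinates, whose origin is the TCP and whose axes are the flange's). Camera axes: x right, y down, z forward; pixel columns grow to the right and rows downward; lengths in m; the calibration is good to about 2 mm. A picture is of the moment at which its call begins: read the wrist's pose just before it. calibration takes no time and is no camera call.
- env.hand_in(): hands the job in, once; it reports no verdict.
The state is a dict: "clock": time; "joint_pos": joint angles; "qvel": joint speeds; "tau": joint torques, N m; "tcp_pos": TCP position; "orientation": TCP orientation; "wrist_force": force on the tool from outside, world axes, zero at the start; "ft_torque": the same for the moment, N m; "finger_gap": finger opening in m.
Only numpy, scipy, OpenCV 4.12 (cv2) and the standard library are available. Lean on these libraries where they do the work, as an engineer would, in place of code of your own. Each camera call takes 0.05 s, during which the arm holds its last target. There are 200 camera calls.

TASK

Mount the orange lamp relay on the aluminium rail of the grey lighting board, centred on the green marks: hold it tilted and hook its black lip under the rail's edge nearest the robot, then tilt it down until the white spring foot snaps under the far edge and the relay sits flat and fully home. Feel your way and do not force it (never push it against the board or rail with more than about 40 N), leave the bin, tape and carton where they are, and let go.

Things in the scene. Friction and masses are not known exactly. Their poses are not given: they have to be found in the camera images.
- board: Grey steel plate fixed on the table, 170 (x) x 280 (y) x 10 mm; origin under its centre, x points away from the robot across the rail, y along the rail, z up. Its place and turn vary. Two fixed modules on its rail, 34 mm wide and 70 long, centred at y = +115 and -115 mm, reach 48 mm above the rail's top (black toggles 57 mm). The rail does not move under load.
- rail_nominal (a point): A point on the board's centre line, 41 mm above its origin, where the middle of the rail's top would be if mid-adjusted. The real rail is not tracked: its top is up to 7 mm higher or lower, its centre line up to 6 mm nearer or farther (board x). Aluminium, 270 mm along y; flange 35 mm wide, 3 mm thick, on a web 20 mm wide: each edge overhangs 7.5 mm, 20 mm or more free below.
- marker: Two green marks, 24 mm wide in y and 16 mm long in x, 1 mm thick on the board's near and far margins (centres 72 mm from the origin); origin midway between them, at the plate's top. The relay must be centred between them along the rail (board y). The axes are the board's.
- relay: Orange relay, 140 to 260 g, standing on the table on its legs. Origin: middle of its flat seat face (12 mm up as it stands), which comes to lie on the rail's top. x points from lip to spring foot and must finally point along board x; z up. 36 mm wide (y). Base: x = -32 to 38, z = 0 to 26 mm. Nose, to grip by its y sides: x = -23 to 23 mm, up to z = 63 mm (black trim to 66).
- lip (a point): Middle of the top edge of the black lip's tip, at relay x = -13.5, z = -6.3 mm. A rigid leg 30 mm wide, x = -23 to -18, goes down to z = -12 mm; the lip, 3 mm thick, points from it to +x, drooping: the slot above it is 4.5 mm high at the leg, 6.3 mm at its mouth, 4.5 mm deep. The 3 mm flange enters best with the relay tilted 0.35 to 0.5 rad, foot end raised clear above the rail.
- foot (a joint): White spring foot of the relay, m: 0 = sprung in, grows to 6 mm as pushed outward (relay +x). Its rounded nose reaches in to relay x = 14.5, its catch 4.2 mm below the seat face; a ramp under it slopes out to x = 19.6, z = -12 mm. Passing the rail's far edge it opens about 3 mm (damped spring, 1.8 N at 0, 3.6 N at 3 mm; some 3 to 12 N of push down) and snaps back to about 0 within 0.3 s.
- bin: Bystander: yellow open bin 100 x 75 x 45 mm, origin under its centre.
- tape: Bystander: brown ring (tape roll core) 90 mm across, 24 mm high, lying flat, origin under its centre.
- carton: Bystander: small brown carton 85 x 60 x 50 mm, origin under its centre.
Things that resemble listed ones, but are neither listed nor needed, are in the scene too. Leave any purple look-alike of the relay alone.

How it is judged:
By the outcome, as a careful person would: the job done as asked, in the order asked, and still so for the second after the job is handed in, with the robot touching nothing.
It also fails if it takes over 54 s, if anything falls off the work surface, if the arm or the gripper's body presses on something with over 40 N, if the wrist force passes 120 N, or if a joint passes its speed limit or range.

## Working session

There is one attempt and no reset: what is moved stays moved. The work goes in short steps, Python scripts to look and compute and a tool call to move; the robot and the scene stay as the last step left them, time stands still between calls to the robot, and variables do not carry over. Pictures are saved under pics/ and viewed, about 8 in all and at most 12, crops included, and the job is handed in when it is done.

Besides the shell and the picture viewer there is one more tool, called after "Emit:" as name(argument=value, ...), one argument or row to a line, values as JSON. play_rows: Moves the arm, as the interface text tells. Its arguments: {"type":"object","properties":{"steps":{"type":"array","items":{"type":"object","properties":{"claw":{"type":"number"},"dp":{"type":"array","items":{"type":"number"}},"angular":{"type":"array","items":{"type":"number"}}}}},"force":{"type":"number"}},"required":["steps"]}

```bash
mkdir -p pics; cat > h.py <<'E'
import numpy as np, cv2
from workcell import env
from scipy.spatial.transform import Rotation as R
def cam(n):
    s=env.get_state(); im,d=env.read_camera(n); c=env.calibration(n)
    if n=="wrist":
        q=s["orientation"]; T=np.eye(4); T[:3,:3]=R.from_quat(np.r_[q[1:],q[0]]).as_matrix(); T[:3,3]=s["tcp_pos"]
        W=T@np.array(c["hand_eye"])
    else: W=np.array(c["world_from_camera"])
    return im,d,c,W
def cloud(d,c,W):
    v,u=np.indices(d.shape); p=np.stack([(u-c["cx"])/c["fx"]*d,(v-c["cy"])/c["fy"]*d,d],-1)
    return p@W[:3,:3].T+W[:3,3]
E
python3 - <<'E'
from h import *
print(env.get_state())
for n in("scene","top"):
    im,d,c,W=cam(n); np.savez(n+".npz",im=im,d=d,W=W,c=[c[k] for k in("fx","fy","cx","cy")])
    cv2.imwrite(f"pics/{n}0.png",im[...,::-1]); print(n,W.round(3),c["fx"])
E
```

```text
{'clock': 0.0, 'joint_pos': array([ 1.09039417e+00,  3.13998534e-01,  4.49818607e-02,  1.30358911e+00,
       -3.59249576e-06,  1.43118933e+00]), 'qvel': array([ 4.24277256e-04, -1.19115528e-03, -3.87904965e-04,  3.69904954e-05,
        5.73015979e-04,  1.83764277e-04]), 'tau': array([-1.11975492e-03, -4.80628932e+01,  2.98533565e+01,  1.94628682e-02,
       -1.93314982e-04,  2.47652480e-05]), 'tcp_pos': array([0.19197094, 0.54148696, 0.23841109]), 'orientation': array([-2.74288960e-04,  1.69574110e-01,  9.85517023e-01, -8.62151271e-04]), 'wrist_force': array([-0.84532972, -0.16937821,  0.29841002]), 'ft_torque': array([ 0.02125472,  0.01379415, -0.05091375]), 'finger_gap': 0.08512116496571365}
scene [[-0.681  0.443 -0.583  1.171]
 [ 0.732  0.42  -0.536  0.513]
 [ 0.007 -0.792 -0.61   0.695]
 [ 0.     0.     0.     1.   ]] 566.6114048567462
top [[ 0.023 -0.996  0.087  0.462]
 [-1.    -0.023  0.007 -0.021]
 [-0.005 -0.088 -0.996  1.217]
 [ 0.     0.     0.     1.   ]] 483.5862419268629
```

View pics/top0.png

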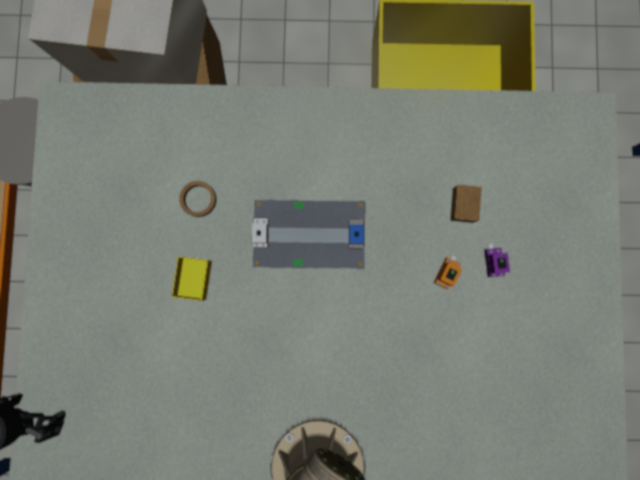

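View pics/scene0.png

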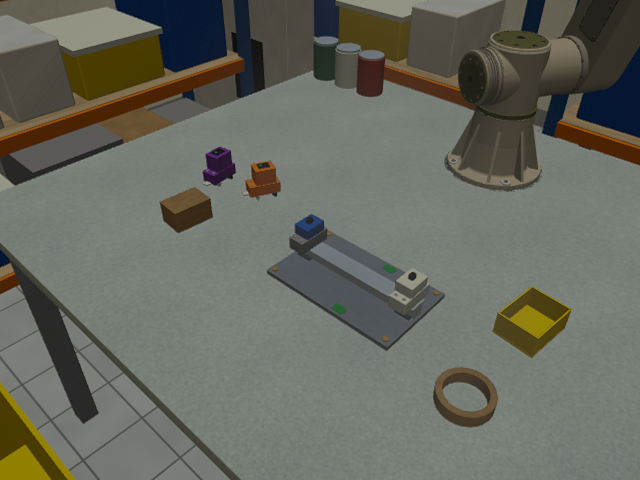

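The orange relay, top (448,272), fits the description. The purple look-alike at (498,262) is to be left alone. The board is at (309,234), with green marks at (298,205) and (298,263).

```bash
python3 - <<'E'
from h import *
for n in("top","scene"):
    z=np.load(n+".npz"); im,d,W=z["im"],z["d"],z["W"]; c=dict(zip(("fx","fy","cx","cy"),z["c"]))
    P=cloud(d,c,W); hsv=cv2.cvtColor(im,cv2.COLOR_RGB2HSV)
    ok=(d>0)&(abs(P[...,0]-.5)<.25)&(abs(P[...,1])<.45)
    g=cv2.inRange(hsv,(50,100,50),(75,255,255))>0
    k,l,st,ce=cv2.connectedComponentsWithStats((g&ok).astype(np.uint8))
    for i in range(1,k):
        if st[i,4]>8: print(n,"green",st[i],P[l==i].mean(0).round(4))
    o=cv2.inRange(hsv,(5,170,100),(16,255,255))>0
    k,l,st,ce=cv2.connectedComponentsWithStats((o&ok).astype(np.uint8))
    for i in range(1,k):
        if st[i,4]>20:
            q=P[l==i]; print(n,"orange",st[i],ce[i],q.mean(0).round(4),q.min(0).round(3),q.max(0).round(3))
            t=q[q[:,2]>.066]; print(len(t),t.mean(0) if len(t) else 0, cv2.minAreaRect((t[:,:2]*1000).astype(np.float32)) if len(t)>3 else 0)
            b=q[(q[:,2]>.02)]; print("all",cv2.minAreaRect((b[:,:2]*1000).astype(np.float32)))
    # board & rail
    if n=="top":
        for u in (285,300,320,335):
            print(u,[(v,P[v,u].round(3).tolist()) for v in range(222,250,2)])
    w=P[(hsv[...,1]<40)&(hsv[...,2]>170)&ok&(abs(P[...,1]+.25)<.1)]
    print("white",len(w),w.mean(0) if len(w) else 0)
top=cv2.imread("pics/top0.png")[235:295,420:520]; sc=cv2.imread("pics/scene0.png")[135:235,150:300]
a=cv2.resize(top,None,fx=5,fy=5,interpolation=2); b=cv2.resize(sc,(450,300),interpolation=2)
cv2.imwrite("pics/crop1.png",np.vstack([a[:, :500],np.pad(b,((0,0),(0,50),(0,0)))]))
E
```

```text
top green [294 202  10   6  55] [0.6357 0.0618 0.0104]
top green [500 259   4   4  12] [ 0.5043 -0.4233  0.0769]
top green [293 260  10   6  55] [0.4904 0.0601 0.0111]
top orange [441 259  19  27 145] [450.30344828 273.27586207] [ 0.4718 -0.3056  0.0666] [ 0.443 -0.331  0.032] [ 0.506 -0.282  0.081]
112 [ 0.46807441 -0.30534213  0.07422214] ((469.7454528808594, -303.09173583984375), (33.042911529541016, 45.994998931884766), 65.07379150390625)
all ((472.33673095703125, -304.7659912109375), (34.38882064819336, 63.67141342163086), 63.6069221496582)
285 [(222, [0.591, 0.095, 0.008]), (224, [0.586, 0.095, 0.006]), (226, [0.581, 0.095, 0.009]), (228, [0.576, 0.095, 0.007]), (230, [0.569, 0.092, 0.033]), (232, [0.563, 0.092, 0.038]), (234, [0.558, 0.091, 0.038]), (236, [0.554, 0.091, 0.036]), (238, [0.549, 0.092, 0.032]), (240, [0.544, 0.091, 0.033]), (242, [0.539, 0.091, 0.039]), (244, [0.536, 0.093, 0.011]), (246, [0.531, 0.093, 0.009]), (248, [0.526, 0.093, 0.006])]
300 [(222, [0.592, 0.057, 0.01]), (224, [0.587, 0.057, 0.007]), (226, [0.582, 0.057, 0.009]), (228, [0.576, 0.057, 0.012]),
[... 1224 characters left out ...]
ene green [331 303  16  11  91] [0.637  0.0629 0.0113]
scene orange [252 161  23  11 103] [262.59223301 166.90291262] [ 0.4762 -0.3004  0.0755] [ 0.449 -0.325  0.072] [ 0.5   -0.279  0.078]
103 [ 0.4762052  -0.30044327  0.07546324] ((473.42364501953125, -304.0105285644531), (37.39025115966797, 43.47724914550781), 63.229156494140625)
all ((473.42364501953125, -304.0105285644531), (37.39025115966797, 43.47724914550781), 63.229156494140625)
scene orange [246 179  34   9  85] [258.25882353 183.45882353] [ 0.4894 -0.303   0.0386] [ 0.451 -0.334  0.035] [ 0.511 -0.274  0.047]
0 0 0
all ((485.1585693359375, -296.53875732421875), (31.744731903076172, 73.68189239501953), 40.050785064697266)
white 0 0
```

View pics/crop1.png

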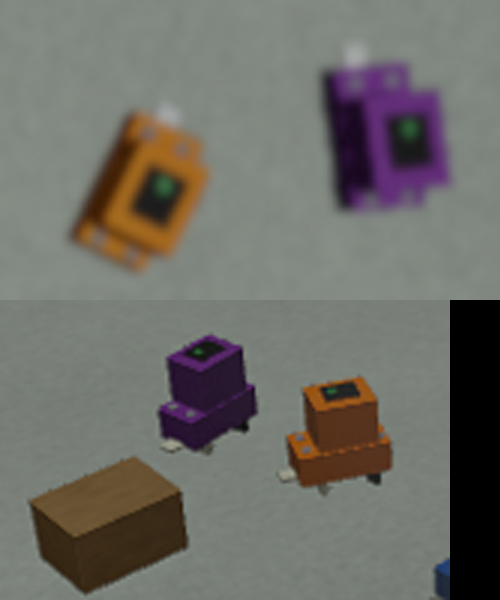

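The crop confirms it: orange body with white foot pointing up-right (about −25° yaw). Next, fly via the board for a close wrist look.

Emit:
play_rows(
  steps=[
    {"claw": 0, "dp": [-0.031, -0.021, 0]},
    {"claw": 0, "dp": [-0.031, -0.021, 0]},
    {"claw": 0, "dp": [-0.031, -0.021, 0]},
    {"claw": 0, "dp": [-0.031, -0.021, 0]},
    {"claw": 0, "dp": [-0.031, -0.021, 0]},
    {"claw": 0, "dp": [-0.031, -0.021, 0]},
    {"claw": 0, "dp": [-0.031, -0.021, 0]},
    {"claw": 0, "dp": [-0.031, -0.021, 0]},
  ],
)

```text
invalid input at $.steps[0]: expected keys claw, dp, angular
```

Emit:
play_rows(
  steps=[
    {"claw": 0, "dp": [-0.031, -0.021, 0]},
    {"claw": 0, "dp": [-0.031, -0.021, 0]},
    {"claw": 0, "dp": [-0.031, -0.021, 0]},
    {"claw": 0, "dp": [-0.031, -0.021, 0]},
    {"claw": 0, "dp": [-0.031, -0.021, 0]},
    {"claw": 0, "dp": [-0.031, -0.021, 0]},
    {"claw": 0, "dp": [-0.02, -0.012, 0]},
    {"claw": 0, "dp": [0, 0, 0]},
  ],
)

```text
invalid input at $.steps[0]: expected keys claw, dp, angular
```

```bash
cat > rail.py <<'E'
from h import *
im,d,c,W=cam("wrist"); np.savez("w1.npz",im=im,d=d,W=W,c=[c[k] for k in("fx","fy","cx","cy")])
cv2.imwrite("pics/w1.png",im[...,::-1]); P=cloud(d,c,W); hsv=cv2.cvtColor(im,cv2.COLOR_RGB2HSV)
print(np.array(c["hand_eye"]).round(3),c["fx"])
print(env.get_state()["tcp_pos"],env.get_state()["wrist_force"])
g=(cv2.inRange(hsv,(50,100,50),(75,255,255))>0)&(d>0)
k,l,st,ce=cv2.connectedComponentsWithStats(g.astype(np.uint8))
for i in range(1,k):
    if st[i,4]>100: print("green",st[i],P[l==i].mean(0).round(4),P[l==i].min(0).round(4),P[l==i].max(0).round(4))
ok=(d>0)&(P[...,2]>.025)&(P[...,2]<.055)&(abs(P[...,0]-.56)<.05)
for y in np.arange(-.06,.12,.02):
    q=P[ok&(abs(P[...,1]-y)<.004)]
    if len(q)>30: print(round(y,3),len(q),"x",np.percentile(q[:,0],[1,99]).round(4),"z",np.median(q[:,2]).round(4))
b=P[(d>0)&(abs(P[...,0]-.51)<.02)&(abs(P[...,1]-.02)<.02)]; print("plate z",np.median(b[:,2]),len(b))
E
python3 rail.py
```

```text
[[ 0.    -0.951 -0.309  0.079]
 [ 1.     0.    -0.     0.   ]
 [ 0.001 -0.309  0.951 -0.135]
 [ 0.     0.     0.     1.   ]] 381.75733841807113
[0.19201348 0.54160539 0.23860216] [-0.7781042  -0.15069701 -0.12316715]
plate z nan 0
  return _methods._mean(a, axis=axis, dtype=dtype,
  ret = ret.dtype.type(ret / rcount)
```

View pics/w1.png

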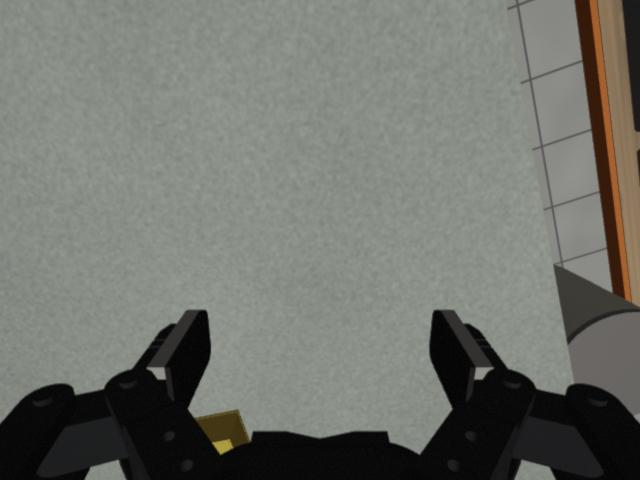

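The picture (4th viewed) shows only the table and the jaws, because the moves were refused: "angular" is required. I'll resend them with it.

Emit:
play_rows(
  steps=[
    {"claw": 0, "dp": [-0.031, -0.021, 0], "angular": [0, 0, 0]},
    {"claw": 0, "dp": [-0.031, -0.021, 0], "angular": [0, 0, 0]},
    {"claw": 0, "dp": [-0.031, -0.021, 0], "angular": [0, 0, 0]},
    {"claw": 0, "dp": [-0.031, -0.021, 0], "angular": [0, 0, 0]},
    {"claw": 0, "dp": [-0.031, -0.021, 0], "angular": [0, 0, 0]},
    {"claw": 0, "dp": [-0.031, -0.021, 0], "angular": [0, 0, 0]},
    {"claw": 0, "dp": [-0.031, -0.021, 0], "angular": [0, 0, 0]},
    {"claw": 0, "dp": [-0.031, -0.021, 0], "angular": [0, 0, 0]},
  ],
)

```text
clock: 0.82
tcp_pos: [0.3703, 0.2991, 0.2392]
orientation: [-0.0, 0.169, 0.986, 0.0]
wrist_force: [0.7, -0.7, -0.3]
finger_gap: 0.0856
```

Emit:
play_rows(
  steps=[
    {"claw": 0, "dp": [-0.031, -0.021, 0], "angular": [0, 0, 0]},
    {"claw": 0, "dp": [-0.031, -0.021, 0], "angular": [0, 0, 0]},
    {"claw": 0, "dp": [-0.031, -0.021, 0], "angular": [0, 0, 0]},
    {"claw": 0, "dp": [-0.031, -0.021, 0], "angular": [0, 0, 0]},
    {"claw": 0, "dp": [-0.031, -0.021, 0], "angular": [0, 0, 0]},
    {"claw": 0, "dp": [-0.031, -0.021, 0], "angular": [0, 0, 0]},
    {"claw": 0, "dp": [-0.02, -0.012, 0], "angular": [0, 0, 0]},
    {"claw": 0, "dp": [0, 0, 0], "angular": [0, 0, 0]},
  ],
)

```text
clock: 1.48
tcp_pos: [0.5206, 0.0981, 0.2386]
orientation: [0.001, 0.172, 0.985, -0.0]
wrist_force: [0.3, -0.3, -0.0]
finger_gap: 0.0854
```

```bash
sed -i 's/w1/w2/g' rail.py; python3 rail.py
```

```text
[[ 0.    -0.951 -0.309  0.079]
 [ 1.     0.    -0.     0.   ]
 [ 0.001 -0.309  0.951 -0.135]
 [ 0.     0.     0.     1.   ]] 381.75733841807113
[0.51888762 0.09984397 0.23860972] [0.09932973 0.35258727 1.0417008 ]
green [260 174  28  23 389] [0.4918 0.0616 0.011 ] [0.4841 0.0497 0.009 ] [0.4996 0.0732 0.0139]
green [313 302  25  19 286] [0.6355 0.0631 0.011 ] [0.6278 0.0511 0.009 ] [0.644  0.0745 0.013 ]
-0.06 716 x [0.5294 0.5745] z 0.0412
-0.04 271 x [0.5422 0.5768] z 0.0353
-0.02 283 x [0.5418 0.5765] z 0.0354
0.0 284 x [0.5416 0.5763] z 0.0353
0.02 288 x [0.5415 0.5761] z 0.0352
0.04 291 x [0.5414 0.576 ] z 0.0353
0.06 300 x [0.5409 0.5758] z 0.0352
0.08 305 x [0.5409 0.5756] z 0.0353
0.1 311 x [0.5405 0.5753] z 0.0353
plate z 0.011233468888783099 3026
```

View pics/w2.png

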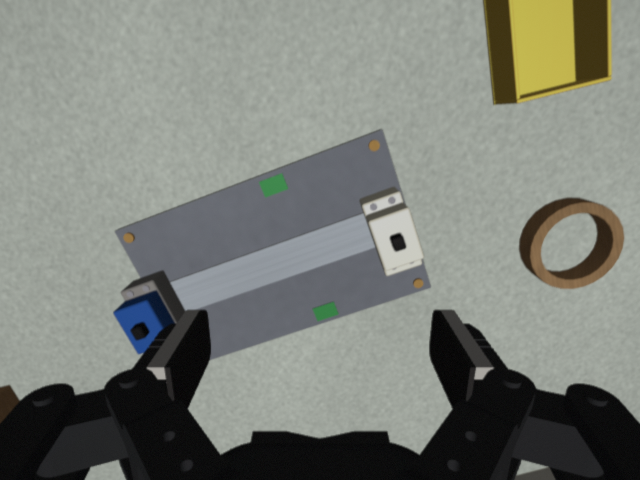

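The wrist view is clear (5th viewed). Rail edges are at x = 0.541 and 0.576, width 35 as given, with the top at z ≈ 0.035. The marks at (273,184) and (325,311) give a target at (0.558, 0.062) and a board yaw of 0.6°. Now to the relay.

Emit:
play_rows(
  steps=[
    {"claw": 0, "dp": [-0.0084, -0.0359, 0], "angular": [0, 0, 0]},
    {"claw": 0, "dp": [-0.0084, -0.0359, 0], "angular": [0, 0, 0]},
    {"claw": 0, "dp": [-0.0084, -0.0359, 0], "angular": [0, 0, 0]},
    {"claw": 0, "dp": [-0.0084, -0.0359, 0], "angular": [0, 0, 0]},
    {"claw": 0, "dp": [-0.0084, -0.0359, 0], "angular": [0, 0, 0]},
    {"claw": 0, "dp": [-0.0084, -0.0359, 0], "angular": [0, 0, 0]},
    {"claw": 0, "dp": [-0.0084, -0.0359, 0], "angular": [0, 0, 0]},
    {"claw": 0, "dp": [-0.0084, -0.0359, 0], "angular": [0, 0, 0]},
  ],
)

```text
clock: 2.2
tcp_pos: [0.4844, -0.1914, 0.2393]
orientation: [-0.0, 0.169, 0.986, 0.0]
wrist_force: [0.6, 0.7, 0.4]
finger_gap: 0.0855
```

Emit:
play_rows(
  steps=[
    {"claw": 0, "dp": [-0.0084, -0.0359, 0], "angular": [0, 0, 0]},
    {"claw": 0, "dp": [-0.0084, -0.0359, 0], "angular": [0, 0, 0]},
    {"claw": 0, "dp": [-0.0084, -0.0359, 0], "angular": [0, 0, 0]},
    {"claw": 0, "dp": [0, 0, 0.01], "angular": [0, 0, 2.7]},
    {"claw": 0, "dp": [0, 0, 0.01], "angular": [0, 0, 2.7]},
    {"claw": 0, "dp": [0, 0, 0], "angular": [0, 0, 0]},
    {"claw": 0, "dp": [0, 0, 0], "angular": [0, 0, 0]},
    {"claw": 0, "dp": [0, 0, 0], "angular": [0, 0, 0]},
  ],
)

```text
clock: 2.87
tcp_pos: [0.4732, -0.3001, 0.2197]
orientation: [0.0, 0.215, 0.977, 0.0]
wrist_force: [0.5, -0.7, 0.1]
finger_gap: 0.0853
```

```bash
cat > relay.py <<'E'
from h import *
im,d,c,W=cam("wrist"); cv2.imwrite("pics/w3.png",im[...,::-1]); P=cloud(d,c,W); hsv=cv2.cvtColor(im,cv2.COLOR_RGB2HSV)
s=env.get_state(); print(s["tcp_pos"],s["orientation"])
o=(cv2.inRange(hsv,(5,150,60),(17,255,255))>0)&(d>0)&(abs(P[...,0]-.47)<.08)&(abs(P[...,1]+.3)<.08)
q=P[o]; print(len(q),np.percentile(q[:,2],[1,50,99]).round(4))
for lo,hi in((.068,.085),(.033,.044)):
    t=q[(q[:,2]>lo)&(q[:,2]<hi)]; print(lo,len(t),np.median(t[:,2]).round(4),cv2.minAreaRect((t[:,:2]*1000).astype(np.float32)))
near=(d>0)&(abs(P[...,0]-.47)<.06)&(abs(P[...,1]+.3)<.06)
tt=near&(P[...,2]>.070)&(P[...,2]<.085); t=P[tt]; print("top all",len(t),np.median(t[:,2]),cv2.minAreaRect((t[:,:2]*1000).astype(np.float32)))
w=near&(hsv[...,1]<45)&(hsv[...,2]>150)&(P[...,2]>.004)&(P[...,2]<.035)
print("foot",w.sum(),P[w].mean(0) if w.any() else 0)
E
python3 relay.py
```

```text
[ 0.47336814 -0.30036014  0.21999447] [ 3.42619032e-04  2.14639706e-01  9.76693234e-01 -7.19623342e-05]
2596 [0.0266 0.0746 0.0767]
0.068 1871 0.075 ((470.7364501953125, -304.55316162109375), (34.81260681152344, 46.09357452392578), 64.54532623291016)
0.033 429 0.0379 ((473.20672607421875, -305.19989013671875), (34.183265686035156, 69.22004699707031), 65.51626586914062)
top all 2780 0.07529956024358148 ((470.60345458984375, -304.8361511230469), (35.96607971191406, 46.140384674072266), 64.4305191040039)
foot 39 [ 0.51374796 -0.32536746  0.0156791 ]
```

View pics/w3.png

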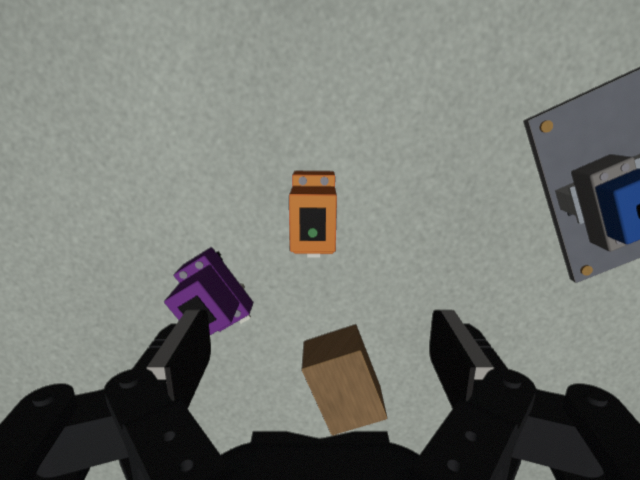

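The wrist view (6th viewed) shows the orange relay at (314,222). The nose is 36×46 with its top at 0.075, as it should be, centred at (0.4706, −0.3047) with yaw −25.5°. I'll descend and grip.

Emit:
play_rows(
  steps=[
    {"claw": 0, "dp": [0.0006, -0.005, 0.02], "angular": [0, 0, 0.7]},
    {"claw": 0, "dp": [0, 0, 0.035], "angular": [0, 0, 0]},
    {"claw": 0, "dp": [0, 0, 0.035], "angular": [0, 0, 0]},
    {"claw": 0, "dp": [0, 0, 0.035], "angular": [0, 0, 0]},
    {"claw": 0, "dp": [0, 0, 0.03], "angular": [0, 0, 0]},
    {"claw": 0, "dp": [0, 0, 0.015], "angular": [0, 0, 0]},
    {"claw": 0, "dp": [0, 0, 0], "angular": [0, 0, 0]},
    {"claw": 0, "dp": [0, 0, 0], "angular": [0, 0, 0]},
  ],
)

```text
clock: 3.58
tcp_pos: [0.4704, -0.3048, 0.0494]
orientation: [-0.0, 0.221, 0.975, 0.0]
wrist_force: [0.3, -1.2, 0.1]
finger_gap: 0.0851
```

Emit:
play_rows(
  steps=[
    {"claw": 200, "dp": [0, 0, 0], "angular": [0, 0, 0]},
    {"claw": 200, "dp": [0, 0, 0], "angular": [0, 0, 0]},
    {"claw": 200, "dp": [0, 0, 0], "angular": [0, 0, 0]},
    {"claw": 200, "dp": [0, 0, 0], "angular": [0, 0, 0]},
    {"claw": 200, "dp": [0, 0, 0], "angular": [0, 0, 0]},
    {"claw": 200, "dp": [0, 0, 0], "angular": [0, 0, 0]},
    {"claw": 200, "dp": [0, 0, 0], "angular": [0, 0, 0]},
    {"claw": 200, "dp": [0, 0, 0], "angular": [0, 0, 0]},
  ],
  force=60,
)

```text
clock: 4.25
tcp_pos: [0.4711, -0.3062, 0.0507]
orientation: [0.001, 0.222, 0.975, -0.001]
wrist_force: [-0.5, -0.2, 6.0]
finger_gap: 0.0352
```

```bash
python3 -c "
from h import *
print(env.get_state())"
```

```text
{'clock': 4.25, 'joint_pos': array([-7.19356092e-01,  4.13159797e-01, -2.96605234e-01,  8.58411227e-01,
        1.53767093e-04, -2.72109552e-01]), 'qvel': array([-8.43192359e-04,  7.45163103e-04,  1.81757992e-05, -4.61683840e-04,
        2.22857574e-04, -3.52959505e-05]), 'tau': array([-1.90215027e-01, -4.57071984e+01,  2.35584587e+01, -2.75163800e-01,
       -1.67869421e-02,  4.55680551e-03]), 'tcp_pos': array([ 0.47110035, -0.30624045,  0.05069368]), 'orientation': array([ 1.18890448e-03,  2.21763834e-01,  9.75099523e-01, -5.55524095e-04]), 'wrist_force': array([-0.46362039, -0.18540129,  6.0016724 ]), 'ft_torque': array([ 0.07653548,  0.09513742, -0.02755985]), 'finger_gap': 0.03521672057477665}
```

Gripped (gap 35 mm). Lift, carry over the board, yaw and tilt.

Emit:
play_rows(
  steps=[
    {"claw": 200, "dp": [0, 0, -0.02], "angular": [0, 0, 0]},
    {"claw": 200, "dp": [0, 0, -0.035], "angular": [0, 0, 0]},
    {"claw": 200, "dp": [0, 0, -0.035], "angular": [0, 0, 0]},
    {"claw": 200, "dp": [0, 0, -0.035], "angular": [0, 0, 0]},
    {"claw": 200, "dp": [0, 0, -0.025], "angular": [0, 0, 0]},
    {"claw": 200, "dp": [0.01, 0.0324, 0], "angular": [0, 0, 0]},
    {"claw": 200, "dp": [0.01, 0.0324, 0], "angular": [0, 0, 0]},
    {"claw": 200, "dp": [0.01, 0.0324, 0], "angular": [0, 0, 0]},
  ],
)

```text
clock: 4.92
tcp_pos: [0.4852, -0.2044, 0.1999]
orientation: [0.001, 0.223, 0.975, -0.0]
wrist_force: [0.6, -0.6, -1.5]
finger_gap: 0.0353
```

Emit:
play_rows(
  steps=[
    {"claw": 200, "dp": [0.01, 0.0324, 0], "angular": [0, 0, 0]},
    {"claw": 200, "dp": [0.01, 0.0324, 0], "angular": [0, 0, 0]},
    {"claw": 200, "dp": [0.01, 0.0324, 0], "angular": [0, 0, 0]},
    {"claw": 200, "dp": [0.01, 0.0324, 0], "angular": [0, 0, 0]},
    {"claw": 200, "dp": [0.01, 0.0324, 0], "angular": [0, 0, 0]},
    {"claw": 200, "dp": [0.01, 0.0324, 0], "angular": [0, 0, 0]},
    {"claw": 200, "dp": [0.01, 0.0324, 0], "angular": [0, 0, 0]},
    {"claw": 200, "dp": [0.01, 0.0324, 0], "angular": [0, 0, 0]},
  ],
)

```text
clock: 5.58
tcp_pos: [0.5249, 0.065, 0.1993]
orientation: [-0.0, 0.222, 0.975, -0.0]
wrist_force: [0.4, 0.0, -2.5]
finger_gap: 0.0353
```

Emit:
play_rows(
  steps=[
    {"claw": 200, "dp": [0, 0, 0], "angular": [0, 0, -6.55]},
    {"claw": 200, "dp": [0, 0, 0], "angular": [0, 0, -6.55]},
    {"claw": 200, "dp": [0, 0, 0], "angular": [0, 0, -6.55]},
    {"claw": 200, "dp": [0, 0, 0], "angular": [0, 0, -6.55]},
    {"claw": 200, "dp": [0, 0, 0], "angular": [0, -6, 0]},
    {"claw": 200, "dp": [0, 0, 0], "angular": [0, -6, 0]},
    {"claw": 200, "dp": [0, 0, 0], "angular": [0, -6, 0]},
    {"claw": 200, "dp": [0, 0, 0], "angular": [0, -6, 0]},
  ],
)

```text
clock: 6.25
tcp_pos: [0.5251, 0.0634, 0.1995]
orientation: [0.21, -0.005, 0.978, 0.001]
wrist_force: [0.0, -0.3, -1.8]
finger_gap: 0.0353
```

```bash
cat > rel.py <<'E'
from h import *
# target in world -> tool shift; yaw/tilt report
YAW=.0105
def st(tgt=None,say=True):
    s=env.get_state(); q=s["orientation"]; M=R.from_quat(np.r_[q[1:],q[0]]).as_matrix()
    X=-M[:,0]; Z=-M[:,2]; o=s["tcp_pos"]-.0387*Z-.0011*X
    print("t",round(s["clock"],2),"tcp",s["tcp_pos"].round(4),"relay",o.round(4),"tilt deg",np.degrees(np.arcsin(X[2])).round(2),"yaw",np.degrees(np.arctan2(X[1],X[0])).round(2),"roll",np.degrees(M[2,1]).round(2),"F",s["wrist_force"].round(1),"T",s["ft_torque"].round(2),"gap",round(s["finger_gap"],4))
    if tgt is not None: print("tool shift mm",(M.T@(np.array(tgt)-s["tcp_pos"])*1000).round(1))
E
python3 - <<'E'
from rel import *
st((.5258,.0623,.14))
im,d,c,W=cam("wrist"); cv2.imwrite("pics/w4.png",im[...,::-1])
E
```

```text
t 6.25 tcp [0.5251 0.0634 0.1995] relay [0.54   0.0635 0.1637] tilt deg 24.26 yaw 0.57 roll 0.0 F [ 0.  -0.3 -1.8] T [-0.02  0.55  0.  ] gap 0.0353
tool shift mm [23.8 -1.1 54.5]
```

View pics/w4.png

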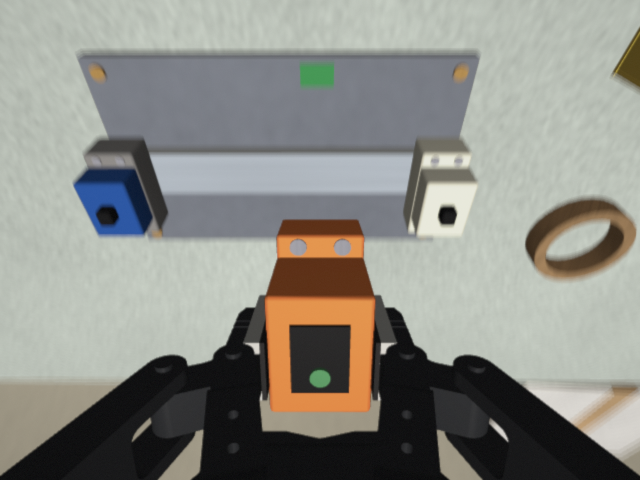

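The wrist view (7th viewed) shows the relay held square, with its near base end at (320,235), the near mark at (317,75) and the rail at rows 150–195. Next I measure the relay in the tool frame from depth.

```bash
python3 - <<'E'
from rel import *
im,d,c,W=cam("wrist"); hsv=cv2.cvtColor(im,cv2.COLOR_RGB2HSV); H=np.array(c["hand_eye"])
P=cloud(d,c,H)*1000; Pw=cloud(d,c,W)
o=(cv2.inRange(hsv,(4,130,50),(18,255,255))>0)&(d>0)&(d<.2)
k,l,s,ce=cv2.connectedComponentsWithStats(o.astype(np.uint8)); print(s[1:][s[1:,4]>200])
q=P[o]; 
v,u=np.indices(d.shape)
def rep(n,m): t=P[m]; print(n,len(t),"x",np.percentile(t[:,0],[1,99]).round(1),"y",np.percentile(t[:,1],[1,99]).round(1),"z",np.median(t[:,2]).round(2))
rep("nose top",o&(v>300)&(v<410)); rep("base top",o&(v<254)&(v>223))
g=(cv2.inRange(hsv,(50,100,50),(75,255,255))>0)&(Pw[...,2]<.03)&(d>0)
print("mark",Pw[g].mean(0).round(4))
ok=(d>0)&(Pw[...,2]>.025)&(Pw[...,2]<.045)&(abs(Pw[...,0]-.56)<.03)&(abs(Pw[...,1]-.02)<.06)
t=Pw[ok]; print("rail",len(t),np.percentile(t[:,0],[1,99]).round(4),np.median(t[:,2]).round(4))
b=Pw[(d>0)&(abs(Pw[...,0]-.50)<.02)&(abs(Pw[...,1]-.02)<.02)]; print("plate",np.median(b[:,2]).round(4))
E
```

```text
[[  264   220   112   192 14625]]
nose top 7611 x [-20.8  21.8] y [-17.4  17.8] z -24.07
base top 2077 x [24.6 33. ] y [-16.9  17.6] z 13.58
mark [0.4898 0.0612 0.0109]
rail 6018 [0.541  0.5758] 0.0352
plate 0.2369
```

The relay in hand matches the assumed offset (seat 38.9 mm, x offset +1.0). The rail again reads 0.541 / 0.0352. I'll descend in front of the near edge.

Emit:
play_rows(
  steps=[
    {"claw": 200, "dp": [0.0082, -0.0013, 0.0185], "angular": [0, 0.26, 0]},
    {"claw": 200, "dp": [0.0082, 0, 0.0185], "angular": [0, 0, 0]},
    {"claw": 200, "dp": [0.0082, 0, 0.0185], "angular": [0, 0, 0]},
    {"claw": 200, "dp": [0.0082, 0, 0.0185], "angular": [0, 0, 0]},
    {"claw": 200, "dp": [0.0082, 0, 0.0185], "angular": [0, 0, 0]},
    {"claw": 200, "dp": [0.0082, 0, 0.0183], "angular": [0, 0, 0]},
    {"claw": 200, "dp": [0, 0, 0], "angular": [0, 0, 0]},
    {"claw": 200, "dp": [0, 0, 0], "angular": [0, 0, 0]},
  ],
)

```text
clock: 7.02
tcp_pos: [0.5258, 0.0619, 0.0778]
orientation: [0.204, -0.005, 0.979, 0.001]
wrist_force: [0.3, 1.0, -1.0]
finger_gap: 0.0354
```

```bash
python3 - <<'E'
from rel import *
st((.5408,.0621,.0783))
im,d,c,W=cam("scene"); cv2.imwrite("pics/s2.png",cv2.resize(im[180:340,260:460,::-1],None,fx=4,fy=3.75,interpolation=2)[:600])
E
```

```text
t 7.02 tcp [0.5258 0.0619 0.0778] relay [0.5403 0.0621 0.0419] tilt deg 23.56 yaw 0.56 roll 0.01 F [ 0.3  1.  -1. ] T [-0.03  0.48  0.04] gap 0.0354
tool shift mm [-13.9   0.    5.6]
```

View pics/s2.png

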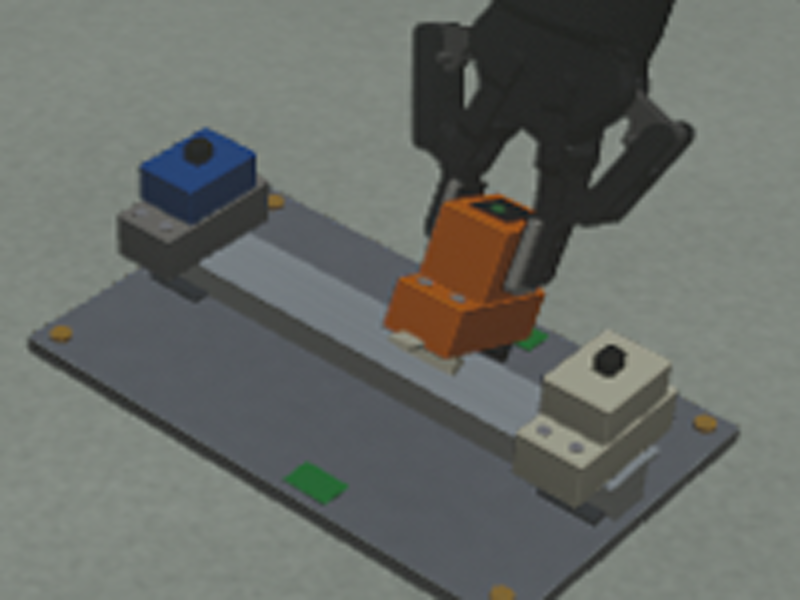

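The scene crop (8th viewed) shows the relay tilted, lip end just in front of the rail's near edge and foot above the rail. Advance with the level held.

Emit:
play_rows(
  steps=[
    {"claw": 200, "dp": [-0.0018, 0, 0.0008], "angular": [0, 0, 0]},
    {"claw": 200, "dp": [-0.0018, 0, 0.0008], "angular": [0, 0, 0]},
    {"claw": 200, "dp": [-0.0018, 0, 0.0008], "angular": [0, 0, 0]},
    {"claw": 200, "dp": [-0.0018, 0, 0.0008], "angular": [0, 0, 0]},
    {"claw": 200, "dp": [-0.0018, 0, 0.0008], "angular": [0, 0, 0]},
    {"claw": 200, "dp": [-0.0018, 0, 0.0008], "angular": [0, 0, 0]},
    {"claw": 200, "dp": [0, 0, 0], "angular": [0, 0, 0]},
    {"claw": 200, "dp": [0, 0, 0], "angular": [0, 0, 0]},
  ],
)

```text
clock: 7.73
tcp_pos: [0.5368, 0.0622, 0.0781]
orientation: [0.206, -0.005, 0.979, 0.001]
wrist_force: [-0.7, -0.6, -1.4]
finger_gap: 0.0353
```

```bash
python3 -c "
from rel import *
st((.5408,.0621,.0783))"
```

```text
t 7.73 tcp [0.5368 0.0622 0.0781] relay [0.5514 0.0624 0.0422] tilt deg 23.74 yaw 0.57 roll 0.0 F [-0.7 -0.6 -1.4] T [-0.04  0.5   0.02] gap 0.0353
tool shift mm [-3.8 -0.2  1.4]
```

Emit:
play_rows(
  steps=[
    {"claw": 200, "dp": [-0.0005, 0, 0.0002], "angular": [0, 0, 0]},
    {"claw": 200, "dp": [-0.0005, 0, 0.0002], "angular": [0, 0, 0]},
    {"claw": 200, "dp": [-0.0005, 0, 0.0002], "angular": [0, 0, 0]},
    {"claw": 200, "dp": [-0.0005, 0, 0.0002], "angular": [0, 0, 0]},
    {"claw": 200, "dp": [-0.0005, 0, 0.0002], "angular": [0, 0, 0]},
    {"claw": 200, "dp": [-0.0005, 0, 0.0002], "angular": [0, 0, 0]},
    {"claw": 200, "dp": [-0.0005, 0, 0.0002], "angular": [0, 0, 0]},
    {"claw": 200, "dp": [0, 0, 0], "angular": [0, 0, 0]},
  ],
)

```text
clock: 8.4
tcp_pos: [0.5407, 0.0622, 0.0782]
orientation: [0.206, -0.005, 0.979, 0.001]
wrist_force: [0.9, -0.3, -2.7]
finger_gap: 0.0354
```

```bash
python3 -c "
from rel import *
st((.5408,.0621,.0783))"
```

```text
t 8.4 tcp [0.5407 0.0622 0.0782] relay [0.5552 0.0624 0.0423] tilt deg 23.75 yaw 0.57 roll 0.0 F [ 0.9 -0.3 -2.7] T [-0.02  0.49 -0.02] gap 0.0354
tool shift mm [-0.2 -0.1 -0. ]
```

Emit:
play_rows(
  steps=[
    {"claw": 200, "dp": [-0.0005, 0, 0.0002], "angular": [0, 0, 0]},
    {"claw": 200, "dp": [-0.0005, 0, 0.0002], "angular": [0, 0, 0]},
    {"claw": 200, "dp": [0, 0, 0], "angular": [0, 0, 0]},
    {"claw": 200, "dp": [0, 0, 0], "angular": [0, 0, 0]},
    {"claw": 200, "dp": [0, 0, 0], "angular": [0, 0, 0]},
    {"claw": 200, "dp": [0, 0, 0], "angular": [0, 0, 0]},
    {"claw": 200, "dp": [0, 0, 0], "angular": [0, 0, 0]},
    {"claw": 200, "dp": [0, 0, 0], "angular": [0, 0, 0]},
  ],
)

```text
clock: 9.07
tcp_pos: [0.5415, 0.0623, 0.0782]
orientation: [0.206, -0.005, 0.979, 0.001]
wrist_force: [-0.4, -0.4, -1.2]
finger_gap: 0.0353
```

Emit:
play_rows(
  steps=[
    {"claw": 200, "dp": [-0.0005, 0, 0.0002], "angular": [0, 0, 0]},
    {"claw": 200, "dp": [-0.0005, 0, 0.0002], "angular": [0, 0, 0]},
    {"claw": 200, "dp": [0, 0, 0], "angular": [0, 0, 0]},
    {"claw": 200, "dp": [0, 0, 0], "angular": [0, 0, 0]},
    {"claw": 200, "dp": [0, 0, 0], "angular": [0, 0, 0]},
    {"claw": 200, "dp": [0, 0, 0], "angular": [0, 0, 0]},
    {"claw": 200, "dp": [0, 0, 0], "angular": [0, 0, 0]},
    {"claw": 200, "dp": [0, 0, 0], "angular": [0, 0, 0]},
  ],
)

```text
clock: 9.73
tcp_pos: [0.542, 0.0623, 0.0778]
orientation: [0.205, -0.005, 0.979, 0.001]
wrist_force: [-3.7, 0.2, -1.3]
finger_gap: 0.0355
```

```bash
python3 -c "
from rel import *
st((.5408,.0621,.0783))"
```

```text
t 9.73 tcp [0.542  0.0623 0.0778] relay [0.5566 0.0624 0.0419] tilt deg 23.67 yaw 0.57 roll 0.01 F [-3.7  0.2 -1.3] T [-0.11  1.42 -0.06] gap 0.0355
tool shift mm [ 0.9 -0.2 -0.9]
```

Contact at x with −3.5 N, where leg contact is expected. Back off slightly, then a gentle lift test should show the lip catching.

Emit:
play_rows(
  steps=[
    {"claw": 200, "dp": [0.0003, 0, -0.0001], "angular": [0, 0, 0]},
    {"claw": 200, "dp": [-0.0002, 0, -0.0004], "angular": [0, 0, 0]},
    {"claw": 200, "dp": [-0.0002, 0, -0.0004], "angular": [0, 0, 0]},
    {"claw": 200, "dp": [-0.0002, 0, -0.0004], "angular": [0, 0, 0]},
    {"claw": 200, "dp": [-0.0002, 0, -0.0004], "angular": [0, 0, 0]},
    {"claw": 200, "dp": [0, 0, 0], "angular": [0, 0, 0]},
    {"claw": 200, "dp": [0, 0, 0], "angular": [0, 0, 0]},
    {"claw": 200, "dp": [0, 0, 0], "angular": [0, 0, 0]},
  ],
)

```text
clock: 10.4
tcp_pos: [0.5416, 0.0623, 0.0794]
orientation: [0.205, -0.005, 0.979, 0.001]
wrist_force: [-5.6, 0.6, -4.0]
finger_gap: 0.0351
```

```bash
python3 -c "
from rel import *
st((.5408,.0621,.0783))"
```

```text
t 10.4 tcp [0.5416 0.0623 0.0794] relay [0.5561 0.0625 0.0435] tilt deg 23.64 yaw 0.57 roll 0.01 F [-5.6  0.6 -4. ] T [0.05 1.91 0.01] gap 0.0351
tool shift mm [ 1.1 -0.2  0.7]
```

Emit:
play_rows(
  steps=[
    {"claw": 200, "dp": [0.0004, 0, -0.0002], "angular": [0, 0, 0]},
    {"claw": 200, "dp": [-0.0002, 0, -0.0004], "angular": [0, 0, 0]},
    {"claw": 200, "dp": [-0.0002, 0, -0.0004], "angular": [0, 0, 0]},
    {"claw": 200, "dp": [0, 0, 0], "angular": [0, 0, 0]},
    {"claw": 200, "dp": [0, 0, 0], "angular": [0, 0, 0]},
    {"claw": 200, "dp": [0, 0, 0], "angular": [0, 0, 0]},
    {"claw": 200, "dp": [0, 0, 0], "angular": [0, 0, 0]},
    {"claw": 200, "dp": [0, 0, 0], "angular": [0, 0, 0]},
  ],
)

```text
clock: 11.07
tcp_pos: [0.5408, 0.0623, 0.0796]
orientation: [0.204, -0.005, 0.979, 0.001]
wrist_force: [1.9, -0.4, -23.2]
finger_gap: 0.0349
```

```bash
python3 -c "
from rel import *
st((.5408,.0621,.0783))"
```

```text
t 11.07 tcp [0.5408 0.0623 0.0796] relay [0.5552 0.0624 0.0436] tilt deg 23.57 yaw 0.57 roll 0.01 F [  1.9  -0.4 -23.2] T [-0.03  1.86 -0.02] gap 0.0349
tool shift mm [ 0.5 -0.2  1.2]
```

The lip is hooked: the upward test gave −21 N, with geometry agreeing within 0.1 mm. I'll relax and work out the tilt-down steps.

Emit:
play_rows(
  steps=[
    {"claw": 200, "dp": [0.0004, 0, 0.0009], "angular": [0, 0, 0]},
    {"claw": 200, "dp": [0.0002, 0, 0.0004], "angular": [0, 0, 0]},
    {"claw": 200, "dp": [0, 0, 0], "angular": [0, 0, 0]},
    {"claw": 200, "dp": [0, 0, 0], "angular": [0, 0, 0]},
    {"claw": 200, "dp": [0, 0, 0], "angular": [0, 0, 0]},
    {"claw": 200, "dp": [0, 0, 0], "angular": [0, 0, 0]},
    {"claw": 200, "dp": [0, 0, 0], "angular": [0, 0, 0]},
    {"claw": 200, "dp": [0, 0, 0], "angular": [0, 0, 0]},
  ],
)

```text
clock: 11.73
tcp_pos: [0.5415, 0.0623, 0.0795]
orientation: [0.205, -0.005, 0.979, 0.001]
wrist_force: [-5.1, 0.6, -11.8]
finger_gap: 0.0353
```

```bash
cat > tilt.py <<'E'
from rel import *
import sys
# args: end tilt deg, rows, xe, ze at the end (mm)
end,n,xe1,ze1=map(float,sys.argv[1:]); n=int(n); st()
s=env.get_state(); q=s["orientation"]; M=R.from_quat(np.r_[q[1:],q[0]]).as_matrix()
t0=np.arcsin(-M[2,0]); E=np.array([541.0,35.2]); p=s["tcp_pos"][[0,2]]*1e3
ax=lambda t:(np.array([np.cos(t),np.sin(t)]),np.array([-np.sin(t),np.cos(t)]))
X,Z=ax(t0); o=p-38.7*Z-1.0*X; xe,ze=(E-o)@X,(E-o)@Z; print("edge in relay now",xe.round(2),ze.round(2))
t=t0
for i in range(1,n+1):
    f=i/n; t2=t0+(np.radians(end)-t0)*f; X2,Z2=ax(t2)
    p2=E-(xe+(xe1-xe)*f)*X2-(ze+(ze1-ze)*f)*Z2+38.7*Z2+1.0*X2; X,Z=ax(t); dw=p2-p
    print(i,"dp mm x %.2f z %.2f"%(-dw@X,-dw@Z),"wy %.2f"%np.degrees(t-t2),p2.round(1)); t,p=t2,p2
E
python3 tilt.py 12 6 -17.0 -0.5; python3 tilt.py 12 1 -17.0 -0.5|tail -1
```

```text
t 11.73 tcp [0.5415 0.0623 0.0795] relay [0.556  0.0624 0.0436] tilt deg 23.71 yaw 0.57 roll 0.0 F [ -5.1   0.6 -11.8] T [-0.12  2.65 -0.02] gap 0.0353
edge in relay now -17.25 -1.64
1 dp mm x -1.31 z 0.83 wy 1.95 [543.   79.2]
2 dp mm x -1.31 z 0.83 wy 1.95 [544.6  78.9]
3 dp mm x -1.30 z 0.83 wy 1.95 [546.1  78.6]
4 dp mm x -1.30 z 0.83 wy 1.95 [547.5  78.2]
5 dp mm x -1.29 z 0.83 wy 1.95 [549.   77.8]
6 dp mm x -1.28 z 0.82 wy 1.95 [550.5  77.3]
1 dp mm x -7.33 z 5.60 wy 11.71 [550.5  77.3]
```

Emit:
play_rows(
  steps=[
    {"claw": 200, "dp": [0.0006, 0, 0.0007], "angular": [0, 0, 0]},
    {"claw": 200, "dp": [0.0004, 0, 0.0002], "angular": [0, 0, 0]},
    {"claw": 200, "dp": [0, 0, 0], "angular": [0, 0, 0]},
    {"claw": 200, "dp": [0, 0, 0], "angular": [0, 0, 0]},
    {"claw": 200, "dp": [0, 0, 0], "angular": [0, 0, 0]},
    {"claw": 200, "dp": [0, 0, 0], "angular": [0, 0, 0]},
    {"claw": 200, "dp": [0, 0, 0], "angular": [0, 0, 0]},
    {"claw": 200, "dp": [0, 0, 0], "angular": [0, 0, 0]},
  ],
)

```text
clock: 12.4
tcp_pos: [0.5416, 0.0623, 0.0792]
orientation: [0.206, -0.005, 0.978, 0.001]
wrist_force: [-7.9, 0.0, -6.7]
finger_gap: 0.0351
```

```bash
python3 tilt.py 12 6 -17.0 -0.5
```

```text
t 12.4 tcp [0.5416 0.0623 0.0792] relay [0.5563 0.0625 0.0433] tilt deg 23.81 yaw 0.58 roll 0.0 F [-7.9  0.  -6.7] T [-0.09  2.59 -0.02] gap 0.0351
edge in relay now -17.35 -1.28
1 dp mm x -1.30 z 0.78 wy 1.97 [543.2  79. ]
2 dp mm x -1.30 z 0.78 wy 1.97 [544.6  78.8]
3 dp mm x -1.29 z 0.78 wy 1.97 [546.1  78.5]
4 dp mm x -1.29 z 0.78 wy 1.97 [547.6  78.1]
5 dp mm x -1.28 z 0.77 wy 1.97 [549.   77.7]
6 dp mm x -1.28 z 0.77 wy 1.97 [550.5  77.3]
```

Emit:
play_rows(
  steps=[
    {"claw": 200, "dp": [0.0006, 0, 0.0002], "angular": [0, 0, 0]},
    {"claw": 200, "dp": [0.0004, 0, 0.0002], "angular": [0, 0, 0]},
    {"claw": 200, "dp": [0, 0, 0], "angular": [0, 0, 0]},
    {"claw": 200, "dp": [0, 0, 0], "angular": [0, 0, 0]},
    {"claw": 200, "dp": [0, 0, 0], "angular": [0, 0, 0]},
    {"claw": 200, "dp": [0, 0, 0], "angular": [0, 0, 0]},
    {"claw": 200, "dp": [0, 0, 0], "angular": [0, 0, 0]},
    {"claw": 200, "dp": [0, 0, 0], "angular": [0, 0, 0]},
  ],
)

```text
clock: 13.07
tcp_pos: [0.5416, 0.0623, 0.079]
orientation: [0.207, -0.005, 0.978, 0.001]
wrist_force: [-7.4, -0.5, -3.9]
finger_gap: 0.035
```

```bash
python3 tilt.py 12 6 -17.0 -0.5; python3 - <<'E'
from h import *
im,d,c,W=cam("wrist"); hsv=cv2.cvtColor(im,cv2.COLOR_RGB2HSV); P=cloud(d,c,np.array(c["hand_eye"]))*1000
o=(cv2.inRange(hsv,(4,130,50),(18,255,255))>0)&(d>0)&(d<.2); v=np.indices(d.shape)[0]
for n,m in(("nose",o&(v>300)&(v<410)),("base",o&(v<254)&(v>223))):
    t=P[m]; A=np.c_[t[:,0],np.ones(len(t))]; k=np.linalg.lstsq(A,t[:,2],rcond=None)[0]
    print(n,np.percentile(t[:,0],[1,99]).round(1),np.percentile(t[:,1],[1,99]).round(1),"z",np.median(t[:,2]).round(2),"slope deg",np.degrees(k[0]).round(2))
E
```

```text
t 13.07 tcp [0.5416 0.0623 0.079 ] relay [0.5563 0.0625 0.0432] tilt deg 23.9 yaw 0.58 roll 0.0 F [-7.4 -0.5 -3.9] T [-0.04  2.49 -0.04] gap 0.035
edge in relay now -17.3 -1.09
1 dp mm x -1.31 z 0.75 wy 1.98 [543.1  78.8]
2 dp mm x -1.31 z 0.75 wy 1.98 [544.6  78.6]
3 dp mm x -1.31 z 0.75 wy 1.98 [546.1  78.4]
4 dp mm x -1.30 z 0.75 wy 1.98 [547.6  78.1]
5 dp mm x -1.30 z 0.75 wy 1.98 [549.   77.7]
6 dp mm x -1.30 z 0.74 wy 1.98 [550.5  77.3]
nose [-20.8  21.8] [-17.4  17.8] z -24.08 slope deg -0.48
base [24.6 33.2] [-16.9  17.6] z 13.48 slope deg 55.92
```

Emit:
play_rows(
  steps=[
    {"claw": 200, "dp": [0.0006, 0, 0], "angular": [0, 0, 0]},
    {"claw": 200, "dp": [0.0006, 0, 0], "angular": [0, 0, 0]},
    {"claw": 200, "dp": [0, 0, 0], "angular": [0, 0, 0]},
    {"claw": 200, "dp": [0, 0, 0], "angular": [0, 0, 0]},
    {"claw": 200, "dp": [0, 0, 0], "angular": [0, 0, 0]},
    {"claw": 200, "dp": [0, 0, 0], "angular": [0, 0, 0]},
    {"claw": 200, "dp": [0, 0, 0], "angular": [0, 0, 0]},
    {"claw": 200, "dp": [0, 0, 0], "angular": [0, 0, 0]},
  ],
)

```text
clock: 13.78
tcp_pos: [0.5414, 0.0623, 0.0791]
orientation: [0.208, -0.005, 0.978, 0.001]
wrist_force: [-5.7, -0.0, -4.8]
finger_gap: 0.0352
```

```bash
python3 tilt.py 12 6 -17.0 -0.5
```

```text
t 13.78 tcp [0.5414 0.0623 0.0791] relay [0.5562 0.0625 0.0433] tilt deg 24.0 yaw 0.58 roll 0.0 F [-5.7 -0.  -4.8] T [0.03 2.12 0.03] gap 0.0352
edge in relay now -17.25 -1.24
1 dp mm x -1.34 z 0.78 wy 2.00 [543.   78.9]
2 dp mm x -1.33 z 0.78 wy 2.00 [544.5  78.7]
3 dp mm x -1.33 z 0.78 wy 2.00 [546.   78.4]
4 dp mm x -1.32 z 0.78 wy 2.00 [547.5  78.1]
5 dp mm x -1.32 z 0.78 wy 2.00 [549.   77.7]
6 dp mm x -1.32 z 0.78 wy 2.00 [550.5  77.3]
```

Emit:
play_rows(
  steps=[
    {"claw": 200, "dp": [0.0008, 0, 0], "angular": [0, 0, 0]},
    {"claw": 200, "dp": [0.0008, 0, 0], "angular": [0, 0, 0]},
    {"claw": 200, "dp": [0, 0, 0], "angular": [0, 0, 0]},
    {"claw": 200, "dp": [0, 0, 0], "angular": [0, 0, 0]},
    {"claw": 200, "dp": [0, 0, 0], "angular": [0, 0, 0]},
    {"claw": 200, "dp": [0, 0, 0], "angular": [0, 0, 0]},
    {"claw": 200, "dp": [0, 0, 0], "angular": [0, 0, 0]},
    {"claw": 200, "dp": [0, 0, 0], "angular": [0, 0, 0]},
  ],
)

```text
clock: 14.45
tcp_pos: [0.5394, 0.0621, 0.0772]
orientation: [0.207, -0.005, 0.978, 0.001]
wrist_force: [0.2, 0.8, -1.1]
finger_gap: 0.0353
```

```bash
python3 tilt.py 12 6 -17.0 -0.5
```

```text
t 14.45 tcp [0.5394 0.0621 0.0772] relay [0.554  0.0623 0.0414] tilt deg 23.88 yaw 0.57 roll -0.0 F [ 0.2  0.8 -1.1] T [0.02 0.46 0.01] gap 0.0353
edge in relay now -14.52 -0.4
1 dp mm x -1.76 z 0.56 wy 1.98 [541.2  77.4]
2 dp mm x -1.76 z 0.57 wy 1.98 [543.   77.6]
3 dp mm x -1.76 z 0.59 wy 1.98 [544.9  77.6]
4 dp mm x -1.76 z 0.60 wy 1.98 [546.7  77.6]
5 dp mm x -1.76 z 0.61 wy 1.98 [548.6  77.5]
6 dp mm x -1.76 z 0.63 wy 1.98 [550.5  77.3]
```

Free again, forces zero (friction had held it), lip still 2 mm under the edge. Tilt down to 12° while keeping the edge in the slot.

```bash
python3 tilt.py 12 6 -16.6 -0.8
```

```text
t 14.45 tcp [0.5394 0.0621 0.0772] relay [0.554  0.0623 0.0414] tilt deg 23.88 yaw 0.57 roll -0.0 F [ 0.2  0.8 -1.1] T [0.02 0.46 0.01] gap 0.0353
edge in relay now -14.52 -0.4
1 dp mm x -1.69 z 0.51 wy 1.98 [541.1  77.5]
2 dp mm x -1.69 z 0.52 wy 1.98 [542.9  77.6]
3 dp mm x -1.70 z 0.53 wy 1.98 [544.6  77.7]
4 dp mm x -1.70 z 0.54 wy 1.98 [546.4  77.7]
5 dp mm x -1.70 z 0.55 wy 1.98 [548.2  77.6]
6 dp mm x -1.70 z 0.57 wy 1.98 [550.   77.5]
```

Emit:
play_rows(
  steps=[
    {"claw": 200, "dp": [-0.0017, 0, 0.0005], "angular": [0, 1.98, 0]},
    {"claw": 200, "dp": [-0.0017, 0, 0.0005], "angular": [0, 1.98, 0]},
    {"claw": 200, "dp": [-0.0017, 0, 0.0005], "angular": [0, 1.98, 0]},
    {"claw": 200, "dp": [-0.0017, 0, 0.0005], "angular": [0, 1.98, 0]},
    {"claw": 200, "dp": [-0.0017, 0, 0.0005], "angular": [0, 1.98, 0]},
    {"claw": 200, "dp": [-0.0017, 0, 0.0006], "angular": [0, 1.98, 0]},
    {"claw": 200, "dp": [0, 0, 0], "angular": [0, 0, 0]},
    {"claw": 200, "dp": [0, 0, 0], "angular": [0, 0, 0]},
  ],
)

```text
clock: 15.12
tcp_pos: [0.5506, 0.0622, 0.0773]
orientation: [0.105, -0.005, 0.994, 0.0]
wrist_force: [1.5, -0.2, -0.2]
finger_gap: 0.0352
```

```bash
python3 tilt.py 6 6 -17.1 -0.5
```

```text
t 15.12 tcp [0.5506 0.0622 0.0773] relay [0.5576 0.0623 0.0392] tilt deg 12.05 yaw 0.57 roll -0.01 F [ 1.5 -0.2 -0.2] T [-0.08 -0.28 -0.06] gap 0.0352
edge in relay now -17.14 -0.48
1 dp mm x -0.68 z 0.32 wy 1.01 [551.3  77.1]
2 dp mm x -0.68 z 0.32 wy 1.01 [552.   76.9]
3 dp mm x -0.68 z 0.32 wy 1.01 [552.7  76.7]
4 dp mm x -0.68 z 0.32 wy 1.01 [553.5  76.5]
5 dp mm x -0.68 z 0.32 wy 1.01 [554.2  76.3]
6 dp mm x -0.68 z 0.32 wy 1.01 [554.9  76.1]
```

Emit:
play_rows(
  steps=[
    {"claw": 200, "dp": [-0.0007, 0, 0.0003], "angular": [0, 1, 0]},
    {"claw": 200, "dp": [-0.0007, 0, 0.0003], "angular": [0, 1, 0]},
    {"claw": 200, "dp": [-0.0007, 0, 0.0003], "angular": [0, 1, 0]},
    {"claw": 200, "dp": [-0.0007, 0, 0.0003], "angular": [0, 1, 0]},
    {"claw": 200, "dp": [-0.0007, 0, 0.0003], "angular": [0, 1, 0]},
    {"claw": 200, "dp": [-0.0007, 0, 0.0003], "angular": [0, 1, 0]},
    {"claw": 200, "dp": [0, 0, 0], "angular": [0, 0, 0]},
    {"claw": 200, "dp": [0, 0, 0], "angular": [0, 0, 0]},
  ],
)

```text
clock: 15.78
tcp_pos: [0.5546, 0.0623, 0.076]
orientation: [0.053, -0.005, 0.999, 0.0]
wrist_force: [3.3, -0.6, -1.0]
finger_gap: 0.035
```

```bash
python3 tilt.py 1 5 -17.3 -0.2
```

```text
t 15.78 tcp [0.5546 0.0623 0.076 ] relay [0.5576 0.0623 0.0374] tilt deg 6.09 yaw 0.57 roll -0.0 F [ 3.3 -0.6 -1. ] T [ 0.01 -0.9   0.  ] gap 0.035
edge in relay now -16.88 -0.46
1 dp mm x -0.78 z 0.38 wy 1.02 [555.4  75.7]
2 dp mm x -0.78 z 0.38 wy 1.02 [556.2  75.4]
3 dp mm x -0.77 z 0.38 wy 1.02 [557.   75.1]
4 dp mm x -0.77 z 0.38 wy 1.02 [557.8  74.8]
5 dp mm x -0.77 z 0.38 wy 1.02 [558.6  74.4]
```

Emit:
play_rows(
  steps=[
    {"claw": 200, "dp": [-0.0007, 0, 0.0004], "angular": [0, 1, 0]},
    {"claw": 200, "dp": [-0.0007, 0, 0.0004], "angular": [0, 1, 0]},
    {"claw": 200, "dp": [-0.0007, 0, 0.0004], "angular": [0, 1, 0]},
    {"claw": 200, "dp": [-0.0007, 0, 0.0004], "angular": [0, 1, 0]},
    {"claw": 200, "dp": [-0.0007, 0, 0.0004], "angular": [0, 1, 0]},
    {"claw": 200, "dp": [0, 0, 0], "angular": [0, 0, 0]},
    {"claw": 200, "dp": [0, 0, 0], "angular": [0, 0, 0]},
    {"claw": 200, "dp": [0, 0, 0], "angular": [0, 0, 0]},
  ],
)

```text
clock: 16.45
tcp_pos: [0.5571, 0.0624, 0.0741]
orientation: [0.007, -0.005, 1.0, -0.0]
wrist_force: [1.4, -0.0, 5.1]
finger_gap: 0.0355
```

```bash
python3 tilt.py -0.5 3 -17.3 0
```

```text
t 16.45 tcp [0.5571 0.0624 0.0741] relay [0.5565 0.0623 0.0354] tilt deg 0.82 yaw 0.57 roll -0.01 F [ 1.4 -0.   5.1] T [-0.08 -0.19 -0.01] gap 0.0355
edge in relay now -15.64 0.02
1 dp mm x -0.85 z 0.13 wy 0.44 [557.9  74. ]
2 dp mm x -0.85 z 0.13 wy 0.44 [558.8  73.9]
3 dp mm x -0.85 z 0.14 wy 0.44 [559.6  73.7]
```

Emit:
play_rows(
  steps=[
    {"claw": 200, "dp": [-0.0007, 0, 0.0001], "angular": [0, 0.3, 0]},
    {"claw": 200, "dp": [-0.0006, 0, 0.0002], "angular": [0, 0.3, 0]},
    {"claw": 200, "dp": [0, 0, 0.0002], "angular": [0, 0.3, 0]},
    {"claw": 200, "dp": [0, 0, 0], "angular": [0, 0, 0]},
    {"claw": 200, "dp": [0, 0, 0], "angular": [0, 0, 0]},
    {"claw": 200, "dp": [0, 0, 0], "angular": [0, 0, 0]},
    {"claw": 200, "dp": [0, 0, 0], "angular": [0, 0, 0]},
    {"claw": 200, "dp": [0, 0, 0], "angular": [0, 0, 0]},
  ],
)

```text
clock: 17.12
tcp_pos: [0.5583, 0.0624, 0.074]
orientation: [-0.0, -0.005, 1.0, -0.0]
wrist_force: [0.5, 0.9, 7.2]
finger_gap: 0.0353
```

```bash
python3 tilt.py -0.5 3 -17.3 0
```

```text
t 17.12 tcp [0.5583 0.0624 0.074 ] relay [0.5571 0.0623 0.0353] tilt deg -0.04 yaw 0.57 roll -0.01 F [0.5 0.9 7.2] T [-0.13 -0.11 -0.02] gap 0.0353
edge in relay now -16.22 -0.12
1 dp mm x -0.46 z 0.09 wy 0.15 [558.7  73.9]
2 dp mm x -0.46 z 0.09 wy 0.15 [559.2  73.8]
3 dp mm x -0.46 z 0.09 wy 0.15 [559.6  73.7]
```

Emit:
play_rows(
  steps=[
    {"claw": 200, "dp": [-0.0005, 0, 0.0002], "angular": [0, 0.1, 0]},
    {"claw": 200, "dp": [-0.0005, 0, 0.0002], "angular": [0, 0.2, 0]},
    {"claw": 200, "dp": [0, 0, 0.0002], "angular": [0, 0.2, 0]},
    {"claw": 200, "dp": [0, 0, 0.0002], "angular": [0, 0, 0]},
    {"claw": 200, "dp": [0, 0, 0], "angular": [0, 0, 0]},
    {"claw": 200, "dp": [0, 0, 0], "angular": [0, 0, 0]},
    {"claw": 200, "dp": [0, 0, 0], "angular": [0, 0, 0]},
    {"claw": 200, "dp": [0, 0, 0], "angular": [0, 0, 0]},
  ],
)

```text
clock: 17.78
tcp_pos: [0.5589, 0.0624, 0.0741]
orientation: [-0.005, -0.005, 1.0, -0.0]
wrist_force: [-2.5, -0.3, 13.6]
finger_gap: 0.0351
```

```bash
python3 tilt.py -0.5 3 -17.3 0; python3 - <<'E'
from h import *
im,d,c,W=cam("scene"); cv2.imwrite("pics/s3.png",cv2.resize(im[215:305,320:440,::-1],(800,600),interpolation=2))
E
```

```text
t 17.78 tcp [0.5589 0.0624 0.0741] relay [0.5574 0.0624 0.0354] tilt deg -0.55 yaw 0.58 roll -0.01 F [-2.5 -0.3 13.6] T [-0.16  0.52 -0.02] gap 0.0351
edge in relay now -16.54 -0.32
1 dp mm x -0.24 z 0.10 wy -0.02 [559.2  73.9]
2 dp mm x -0.24 z 0.10 wy -0.02 [559.4  73.8]
3 dp mm x -0.24 z 0.10 wy -0.02 [559.6  73.7]
```

View pics/s3.png

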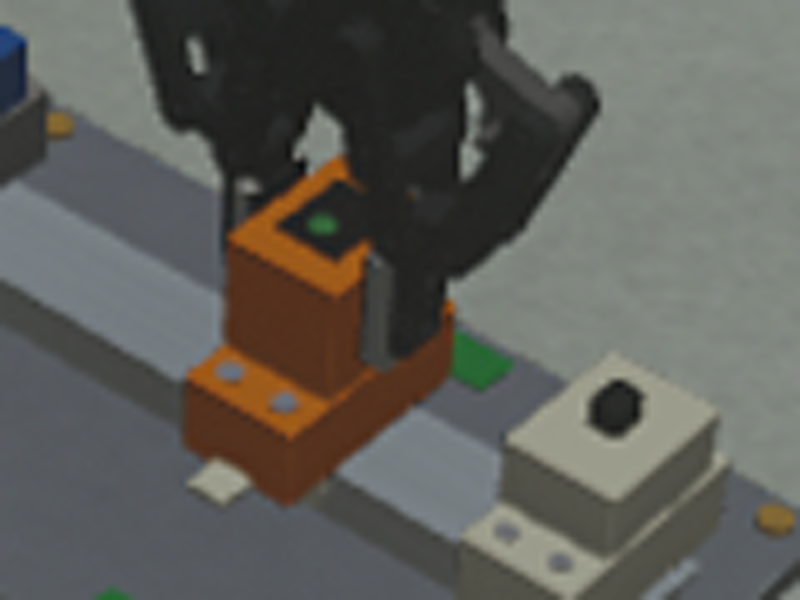

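The scene crop (9th viewed) shows the relay flat on the rail, in line with the near mark at (480,360). A gentle pull-up test before letting go.

Emit:
play_rows(
  steps=[
    {"claw": 200, "dp": [0, 0, -0.0004], "angular": [0, -0.25, 0]},
    {"claw": 200, "dp": [0, 0, -0.0004], "angular": [0, -0.25, 0]},
    {"claw": 200, "dp": [0, 0, -0.0003], "angular": [0, -0.3, 0]},
    {"claw": 200, "dp": [0, 0, -0.0004], "angular": [0, -0.4, 0]},
    {"claw": 200, "dp": [0, 0, -0.0004], "angular": [0, -0.4, 0]},
    {"claw": 200, "dp": [0, 0, 0], "angular": [0, 0, 0]},
    {"claw": 200, "dp": [0, 0, 0], "angular": [0, 0, 0]},
    {"claw": 200, "dp": [0, 0, 0], "angular": [0, 0, 0]},
  ],
)

```text
clock: 18.5
tcp_pos: [0.5586, 0.0625, 0.0742]
orientation: [0.009, -0.005, 1.0, 0.0]
wrist_force: [-0.7, -0.0, 3.1]
finger_gap: 0.0352
```

```bash
python3 tilt.py 0 2 -17.0 0
```

```text
t 18.5 tcp [0.5586 0.0625 0.0742] relay [0.5581 0.0625 0.0355] tilt deg 0.99 yaw 0.57 roll 0.01 F [-0.7 -0.   3.1] T [-0.09  0.41  0.02] gap 0.0352
edge in relay now -17.23 0.04
1 dp mm x -0.22 z 0.14 wy 0.49 [558.8  74. ]
2 dp mm x -0.22 z 0.14 wy 0.49 [559.   73.9]
```

Emit:
play_rows(
  steps=[
    {"claw": 200, "dp": [0, 0, -0.0004], "angular": [0, -0.3, 0]},
    {"claw": 200, "dp": [0, 0, -0.0004], "angular": [0, -0.3, 0]},
    {"claw": 200, "dp": [0, 0, -0.0003], "angular": [0, -0.2, 0]},
    {"claw": 200, "dp": [0, 0, -0.0003], "angular": [0, -0.2, 0]},
    {"claw": 200, "dp": [0, 0, 0], "angular": [0, 0, 0]},
    {"claw": 200, "dp": [0, 0, 0], "angular": [0, 0, 0]},
    {"claw": 200, "dp": [0, 0, 0], "angular": [0, 0, 0]},
    {"claw": 200, "dp": [0, 0, 0], "angular": [0, 0, 0]},
  ],
)

```text
clock: 19.17
tcp_pos: [0.5582, 0.0625, 0.075]
orientation: [0.017, -0.005, 1.0, 0.0]
wrist_force: [-0.6, -0.2, -8.1]
finger_gap: 0.0354
```

```bash
python3 tilt.py -0.4 4 -17.2 -0.2
```

```text
t 19.17 tcp [0.5582 0.0625 0.075 ] relay [0.5584 0.0625 0.0363] tilt deg 1.95 yaw 0.57 roll 0.02 F [-0.6 -0.2 -8.1] T [0.02 0.22 0.03] gap 0.0354
edge in relay now -17.57 -0.5
1 dp mm x -0.31 z 0.27 wy 0.59 [558.5  74.8]
2 dp mm x -0.31 z 0.27 wy 0.59 [558.9  74.5]
3 dp mm x -0.31 z 0.26 wy 0.59 [559.2  74.2]
4 dp mm x -0.30 z 0.26 wy 0.59 [559.5  74. ]
```

The foot holds against −6.5 N of pull at about 1.2 mm of play, so it is snapped. Press back home, then relax.

Emit:
play_rows(
  steps=[
    {"claw": 200, "dp": [-0.0002, 0, 0.0006], "angular": [0, 0.6, 0]},
    {"claw": 200, "dp": [-0.0002, 0, 0.0006], "angular": [0, 0.6, 0]},
    {"claw": 200, "dp": [0, 0, 0.0006], "angular": [0, 0.6, 0]},
    {"claw": 200, "dp": [0, 0, 0.0006], "angular": [0, 0.6, 0]},
    {"claw": 200, "dp": [0, 0, 0.0006], "angular": [0, 0, 0]},
    {"claw": 200, "dp": [0, 0, 0.0003], "angular": [0, 0, 0]},
    {"claw": 200, "dp": [0, 0, 0], "angular": [0, 0, 0]},
    {"claw": 200, "dp": [0, 0, 0], "angular": [0, 0, 0]},
  ],
)

```text
clock: 19.83
tcp_pos: [0.5601, 0.0624, 0.0741]
orientation: [-0.002, -0.005, 1.0, -0.0]
wrist_force: [-3.9, 0.4, 6.4]
finger_gap: 0.0352
```

```bash
python3 tilt.py 0 4 -17.2 -0.2
```

```text
t 19.83 tcp [0.5601 0.0624 0.0741] relay [0.5588 0.0624 0.0354] tilt deg -0.27 yaw 0.58 roll -0.01 F [-3.9  0.4  6.4] T [-0.07  0.95  0.  ] gap 0.0352
edge in relay now -17.92 -0.25
1 dp mm x 0.22 z -0.01 wy -0.07 [559.9  74.1]
2 dp mm x 0.22 z -0.01 wy -0.07 [559.6  74.1]
3 dp mm x 0.22 z -0.01 wy -0.07 [559.4  74.1]
4 dp mm x 0.22 z -0.01 wy -0.07 [559.2  74.1]
```

Emit:
play_rows(
  steps=[
    {"claw": 200, "dp": [0.0003, 0, 0.0003], "angular": [0, 0, 0]},
    {"claw": 200, "dp": [0.0002, 0, 0.0002], "angular": [0, 0, 0]},
    {"claw": 200, "dp": [0, 0, 0], "angular": [0, 0, 0]},
    {"claw": 200, "dp": [0, 0, 0], "angular": [0, 0, 0]},
    {"claw": 200, "dp": [0, 0, -0.0003], "angular": [0, 0, 0]},
    {"claw": 200, "dp": [0, 0, -0.0002], "angular": [0, 0, 0]},
    {"claw": 200, "dp": [0, 0, 0], "angular": [0, 0, 0]},
    {"claw": 200, "dp": [0, 0, 0], "angular": [0, 0, 0]},
  ],
)

```text
clock: 20.5
tcp_pos: [0.56, 0.0624, 0.0741]
orientation: [-0.002, -0.005, 1.0, -0.0]
wrist_force: [-3.7, 0.4, 7.4]
finger_gap: 0.0351
```

Emit:
play_rows(
  steps=[
    {"claw": 90, "dp": [0, 0, 0], "angular": [0, 0, 0]},
    {"claw": 90, "dp": [0, 0, 0], "angular": [0, 0, 0]},
    {"claw": 90, "dp": [0, 0, 0], "angular": [0, 0, 0]},
    {"claw": 90, "dp": [0, 0, 0], "angular": [0, 0, 0]},
    {"claw": 90, "dp": [0, 0, 0], "angular": [0, 0, 0]},
    {"claw": 90, "dp": [0, 0, 0], "angular": [0, 0, 0]},
    {"claw": 90, "dp": [0, 0, 0], "angular": [0, 0, 0]},
    {"claw": 90, "dp": [0, 0, 0], "angular": [0, 0, 0]},
  ],
)

```text
clock: 21.17
tcp_pos: [0.559, 0.0624, 0.0725]
orientation: [-0.003, -0.005, 1.0, 0.0]
wrist_force: [-0.5, 0.9, 0.1]
finger_gap: 0.0552
```

Released, forces zero. Retreat upward and check.

Emit:
play_rows(
  steps=[
    {"claw": 90, "dp": [0, 0, -0.01], "angular": [0, 0, 0]},
    {"claw": 90, "dp": [0, 0, -0.03], "angular": [0, 0, 0]},
    {"claw": 90, "dp": [0, 0, -0.035], "angular": [0, 0, 0]},
    {"claw": 90, "dp": [0, 0, -0.035], "angular": [0, 0, 0]},
    {"claw": 90, "dp": [0, 0, -0.035], "angular": [0, 0, 0]},
    {"claw": 90, "dp": [0.02, 0, -0.02], "angular": [0, 0, 0]},
    {"claw": 90, "dp": [0, 0, 0], "angular": [0, 0, 0]},
    {"claw": 90, "dp": [0, 0, 0], "angular": [0, 0, 0]},
  ],
)

```text
clock: 21.83
tcp_pos: [0.5405, 0.0623, 0.2401]
orientation: [-0.001, -0.005, 1.0, -0.0]
wrist_force: [0.5, -1.2, -0.4]
finger_gap: 0.0551
```

```bash
python3 - <<'E'
from h import *
s=env.get_state(); print(s["clock"],s["tcp_pos"],s["wrist_force"])
im,d,c,W=cam("wrist"); cv2.imwrite("pics/w5.png",im[...,::-1]); P=cloud(d,c,W); hsv=cv2.cvtColor(im,cv2.COLOR_RGB2HSV)
o=(d>0)&(abs(P[...,0]-.56)<.04)&(abs(P[...,1]-.062)<.025)
for n,lo,hi in(("nose",.09,.101),("base",.055,.067)):
    t=P[o&(P[...,2]>lo)&(P[...,2]<hi)]; A=np.c_[t[:,:2]-t[:,:2].mean(0),np.ones(len(t))]; k=np.linalg.lstsq(A,t[:,2],rcond=None)[0]
    print(n,len(t),cv2.minAreaRect((t[:,:2]*1000).astype(np.float32)),"z",k[2].round(4),"slope x,y deg",np.degrees(k[:2]).round(2))
g=(cv2.inRange(hsv,(50,100,50),(75,255,255))>0)&(P[...,2]<.02)&(d>0)
k,l,stt,ce=cv2.connectedComponentsWithStats(g.astype(np.uint8))
for i in range(1,k):
    if stt[i,4]>100: print("mark",P[l==i].mean(0).round(4))
im,d,c,W=cam("scene"); cv2.imwrite("pics/s4.png",cv2.resize(im[215:305,320:440,::-1],(800,600),interpolation=2))
E
```

```text
21.8333 [0.54049551 0.06226014 0.24005082] [ 0.4839963  -1.15446363 -0.40886973]
nose 2650 ((558.1810302734375, 62.572139739990234), (45.55521774291992, 35.94099044799805), 0.8406416177749634) z 0.0984 slope x,y deg [1.47 0.06]
base 592 ((531.4163818359375, 62.50321960449219), (9.993003845214844, 35.47463607788086), 1.177813172340393) z 0.0613 slope x,y deg [18.5   0.03]
mark [0.4918 0.0611 0.011 ]
mark [0.6359 0.0626 0.0109]
```

View pics/s4.png

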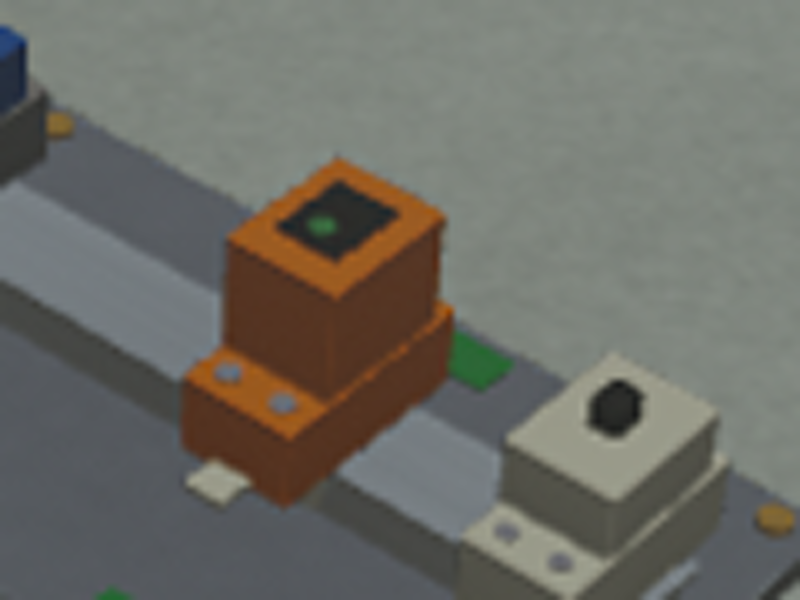

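The scene crop (10th viewed) shows the relay seated and free. The nose-top slope of 1.5° might only be trim contamination, so I'll check it robustly against the modules' tops.

```bash
cat > flat.py <<'E'
from h import *
D=[];
for _ in range(3): im,d,c,W=cam("wrist"); D.append(d)
d=np.median(D,0); P=cloud(d,c,W); hsv=cv2.cvtColor(im,cv2.COLOR_RGB2HSV)
def fit(n,m):
    t=P[m]
    if len(t)<30: return print(n,len(t))
    for _ in range(4):
        A=np.c_[t[:,:2]-[.558,.062],np.ones(len(t))]; k=np.linalg.lstsq(A,t[:,2],rcond=None)[0]; r=t[:,2]-A@k; t=t[abs(r)<max(2*r.std(),3e-4)]
    print(n,len(t),"x",np.ptp(t[:,0]).round(4),"z",k[2].round(4),"slope deg",np.degrees(k[:2]).round(2))
o=cv2.inRange(hsv,(5,150,100),(17,255,255))>0; x,y,z=P[...,0],P[...,1],P[...,2]
e=cv2.erode((o&(z>.09)).astype(np.uint8),np.ones((3,3)))>0
fit("nose orange",e&(abs(y-.062)<.016)&(abs(x-.558)<.021))
fit("rail",(abs(x-.558)<.014)&(y>-.04)&(y<.035)&(z<.045))
fit("rail+y",(abs(x-.558)<.014)&(y>.09)&(y<.115)&(z<.045))
fit("module-",(z>.07)&(z<.0865)&(y<-.05)&(y>-.1)&(abs(x-.558)<.03))
fit("module+",(z>.07)&(z<.0865)&(y>.12)&(y<.17)&(abs(x-.558)<.03))
E
python3 flat.py
```

```text
nose orange 1120 x 0.0419 z 0.0978 slope deg [-0.03 -0.16]
rail 2152 x 0.028 z 0.0347 slope deg [-0.11 -0.08]
rail+y 712 x 0.0278 z 0.0348 slope deg [-0.04 -0.13]
module- 1946 x 0.0451 z 0.0817 slope deg [ 0.2  -0.42]
module+ 1893 x 0.0449 z 0.0824 slope deg [0.08 0.18]
```

Flat (−0.03°), with the nose top 63.1 mm above the rail (63 expected), so it is fully home. Handing in.

```bash
python3 -c "
from workcell import env
print(env.hand_in())"
```

```text
the job is handed in; nothing more can be done
None
```

The orange relay is mounted on the rail, flat and fully home, and the job is handed in at about 22 s of the 54 s allowed. I gripped it by the nose, hooked the lip under the near edge, tilted it down until the foot snapped, then let go and backed off.

**Hook:** a lift with the relay still tilted met about 21 N downward, so the lip was caught. It stuck briefly after that, so I backed it out to zero force, with the lip still about 2 mm under the edge.

**Snap:** an upward pull with the relay flat was held at about 6.5 N with roughly 1.2 mm of play. That fits the foot being under the far edge.

**Final position:**

| Check | Measured | Expected |
|---|---|---|
| Slope of the nose top across the rail | −0.03° | 0° |
| Nose top above the rail | 63.1 mm | 63 mm |
| Centring along the rail, from the marks | about 0.3–0.8 mm off | 0 mm |

**Forces:** the highest reading was about 23 N, below the 40 N limit. Readings came only at the end of each move, so a brief peak could have gone unseen.

**Disagreement:** a first rough slope fit gave 1.5°. It mixed in other parts of the relay, and a cleaner fit gave the −0.03° above.

I kept clear of the bin, tape, carton and purple look-alike, but did not re-measure where they stand.

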